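Clamp a guitar bridge blank with a click-stop screw

TASK

Slide the dark rosewood bridge blank flat along the jig's channel, under the arch, until its end rests against the steel end stop, without ramming it. Then tighten the black click-stop cap clockwise until its ratchet clicks once or twice and no more, so that the blank is clamped, and let go. Leave the other things on the bench as they are.

Things in the scene. Friction and masses are not known exactly. Their poses are not given: they have to be found in the camera images.
- jig: Clamping jig fixed to the bench (pose varies). Origin: on the bench, on the channel's centre line; x along the channel from the open mouth to the end stop, y across, z up. Plywood base, x -38 to 100, y -65 to 65; its top is the channel floor, z 16. Aluminium arch at x 18 to 52, y -46 to 46, top z 76, carries the screw at x 35, y 0. With the blank home, the blank's origin is at x -5, y 0, z 16.
- channel_mouth (a point): Point on the channel floor's centre line where the parallel rails begin (jig x -20, z 16); axes as the jig's. Two wooden rails 8 mm high (tops at z 24), 39 mm apart, run from here to the end stop; towards -x they flare to about 54 at jig x -38. The channel is open above except under the arch. With the blank home its tail overhangs the base, out to jig x -80.
- end_stop: Steel stop block, 16 x 60 x 18, fixed across the channel's far end. Origin: middle of the lower edge of the face that the blank's end must meet (jig x 70, z 16). Ramming the blank into it with more than 30 N is not allowed.
- blank: Loose bridge blank, plain dark rosewood bar 150 x 36 x 12, 40 to 85 g, lying flat on the bench to the left of the jig. Origin: centre of its underside; x along its length, z up. Both ends are alike, either may go in first.
- cap_grip (a point): Black click-stop cap on the arch, like a fuel cap: ribbed disc 56 across (z 78 to 98 above the bench) with an upright grip bar across it, 44 long, 14 thick, up to z 127. The point is in the bar on the screw's axis, z 117; x along the bar, y across it (pinch there), z up; turns with the cap. Clockwise from above tightens: first 2.1 to 3.4 rad at about 0.2 N m until the screw stops, so regrasp.
- cap (a joint): How far the cap has slipped clockwise on its screw, rad: near 0 while both turn together; once the screw stops, the cap's moment climbs to roughly 0.4 N m and drops as it snaps over, every 45 degrees: 0.785 after one click, 1.57 after two; the third comes at about 1.96 and is too many. The ratchet holds as much anticlockwise, so turning back loosens the screw.
- foot: Round steel pressure foot, 26 across, 8 thick, hanging under the arch. Origin: centre of its underside, 33 to 39 above the bench at the start (the blank's top is at 28 when home). The screw lowers it 4 mm per rad; it is sprung, about 4 N/mm, and with the screw at its stop presses on the blank with about 12 N.
- glue_bottle: Bystander: white plastic glue bottle, 60 mm across, 170 mm tall, standing (mm). Origin: on its underside. Leave it alone.
- mug: Bystander: white ceramic mug, 76 mm across, 90 mm tall (mm). Origin: on its underside. Leave it alone.
- fret_hammer: Bystander: small hammer lying flat, 220 mm long (mm). Origin: on its underside. Leave it alone.
- wrench: Bystander: small steel wrench lying flat, 130 mm long (mm). Origin: on its underside. Leave it alone.
- sanding_block: Bystander: cork sanding block 100 x 55 x 35 (mm). Origin: on its underside. Leave it alone.
- spruce_offcut: Bystander: pale spruce stick 110 x 22 x 16, not the blank (mm). Origin: on its underside. Leave it alone.
- f_clamp: Bystander: steel bar clamp with a handle, lying flat, 220 mm long (mm). Origin: on its underside. Leave it alone.
Not all that is in view belongs to the job. Of the things that look like the blank, the smaller one is meant.

How it is judged:
On the way, in this order (a step that is already met when the one before it is completed fails the run):
1. the blank lies flat in the channel with its end against the stop (x of blank in the frame of jig between -0.0085 and -0.002 m and y of blank in the frame of jig between -0.004 and 0.004 m and z of blank in the frame of jig between 0.0135 and 0.0185 m and angle between the x axis of blank and the x axis of jig, either way round below 0.06 rad and angle between blank's own z axis and vertical below 0.06 rad), for 0.2 s.
2. the cap has clicked and the foot presses on the blank (contact force between foot and blank above 8 N and value of joint cap between 0.6 and 1.95 rad), for 0.2 s.
At the end, for the whole second after the job is handed in: The blank lies flat on the channel floor (height within 2.5 mm), in line with it (0.06 rad, 4 mm sideways), its end within 3 mm of the end stop; the foot presses on it with more than 8 N; the cap has clicked once or twice (slipped 0.6 to 1.95 rad) and all is at rest, released (all of step 1 and all of step 2 and linear speed of blank below 0.01 m/s and velocity of joint cap below 0.2 rad/s); the robot touches nothing.
It fails at once if the ratchet is forced past a third click (value of joint cap above 2.1 rad).
It fails at once if the blank is rammed against the end stop with more than 30 N (contact force between blank and end_stop above 30 N).
It fails at once if a bystander is moved more than 30 mm (distance of any of glue_bottle, mug, fret_hammer, wrench, sanding_block, spruce_offcut, f_clamp from where it was at the start of the episode above 0.03 m).
It also fails if it takes over 72 s, if anything falls off the work surface, if the arm or the gripper's body presses on something with over 40 N, if the wrist force passes 120 N, or if a joint passes its speed limit or range.

ROBOT

A 7-joint arm with a two-finger parallel gripper is mounted at the origin on the work surface. World frame = base frame: x ahead of the robot, y to its left, z up, the work surface at z = 0. Lengths are in m, angles in rad, forces in N, time in s.
With the tool pointing down it reaches from about 0.35 to 0.9 m from the base axis. Payload 8.1 kg.
Tool frame: the origin (TCP) lies at the very end of the fingers, on their centre line; the grasp point (between the pads) lies 19 mm behind it; x points along the fingers, z is the direction in which the jaws open and shut, and the axes are right-handed (so a half turn about x gives the same grasp; the last joint's range is limited). The gripper opens to 85 mm and grips with 20 to 120 N. Pads are 22 mm wide; open, the fingers measure 114 mm over their backs; the gripper's body (76 mm by 85 mm) begins 54 mm behind the grasp point. The pads swing forward as they close: fully open they stand 13 mm farther back than shut.
Start: joints at [1.067, 0.434, 0.025, 1.573, -0.012, 1.134, -0.075], TCP at [0.244, -0.575, 0.231] pointing down, gripper open.
Joint ranges: [-2.62, 2.62], [-0.44, 2.09], [-1.27, 1.32], [0.08, 2.57], [-1.32, 4.46], [0.12, 2], [-2.74, 2.74]. Speed limits (rad/s): [2.22, 2.22, 3.01, 3.01, 3.14, 3.14, 3.14].

INTERFACE

Orientations are given as [roll, pitch, yaw] about the fixed x, y, z axes, in that order (R = Rz(yaw) Ry(pitch) Rx(roll)).
In Python, from rig import get_state, read_camera, close_job gives the robot as it stands. The module is installed in compiled form; this text tells all that it offers.
- The arm moves only by the shell command python3 -m crank 'ROWS' [FORCE]. ROWS is JSON, a list of rows, each a list of 3 entries, a list of its own where there are three numbers: the shift along the world's x, y, z in cm, then the turn, a rotation vector about the world's x, y, z in rad, then the opening, from -1 (shut) to 1 (fully open). In form: [[[x, y, z], [rx, ry, rz], claw], ...]. A call has 1 to 10 rows; each row is the pose to reach, as a shift and turn from the pose commanded when the call began; what a row does not reach only later rows make up. A row lasts 1/10 s, in which the tool goes at most 50 mm and 8.59 degrees, less where a joint would pass 70% of its speed; a pose out of reach is approached as far as the arm can. A call with a gripper value outside its range is refused whole. The fingers move at their own pace and stop on an object; FORCE is the grip in N (left out, the last holds). Time passes only in rows, so rows that repeat a pose let the fingers close. It gives the time, the measured TCP pose, the force and the opening at its end, in the units of the state.
- get_state(): the state, without advancing time (a new reading comes with each control period).
- read_camera(name): name is "scene" or "side" or "wrist"; returns a dict with "pixels" (400x640x3 uint8, blue, green, red), "fx", "fy", "cx", "cy" (pixels), "rvec" (rotation vector, rad) and "tvec" (3), from world to camera coordinates, as OpenCV has them; the wrist camera has in their place "hand_eye" (4x4, takes a point from camera to tool coordinates, whose origin is the TCP and whose axes are the tool frame's). Camera axes: x right, y down, z forward; pixel columns grow to the right and rows downward; lengths in m; the calibration is good to about 2 mm. The wrist camera is an equidistant fisheye: a pixel r from the principal point sees the ray r / f radians off the axis. A picture is of the moment at which its call begins: read the wrist's pose just before it. There is no depth.
- close_job(): hands the job in, once; it reports no verdict.
The state is a dict: "time_s": time; "q": joint angles; "joint_velocities": joint speeds; "tau": joint torques, N m; "eef_pos": TCP position; "eef_rot": TCP orientation; "ft_force": force on the tool from outside, world axes, zero at the start; "moment": the same for the moment, N m; "opening": finger opening in m.
Only numpy, scipy, OpenCV 4.12 (cv2) and the standard library are available. Lean on these libraries where they do the work, as an engineer would, in place of code of your own. Each camera call takes 0.05 s, during which the arm holds its last target.

## Working session

There is one attempt and no reset: what is moved stays moved. The work goes in short steps, Python scripts to look and compute and a shell command to move; the robot and the scene stay as the last step left them, time stands still between calls to the robot, and variables do not carry over. Pictures are saved under pics/ and viewed, and the job is handed in when it is done.

```bash
mkdir -p pics; ls
python3 - <<'E'
from rig import *
import cv2
s=get_state(); print(s)
for n in ["scene","side","wrist"]:
    c=read_camera(n); cv2.imwrite(f"pics/{n}0.png",c["pixels"])
    print(n,{k:v for k,v in c.items() if k!="pixels"})
E
```

```text
pics
{'time_s': 0.0, 'q': array([ 1.06741116,  0.43524509,  0.02494591,  1.57409004, -0.01161437,
        1.1339792 , -0.07511328]), 'joint_velocities': array([-4.80858132e-04,  8.39429417e-05,  6.69028076e-04,  1.60247065e-04,
        6.91244404e-05, -2.95372020e-04,  7.88105462e-04]), 'tau': array([-1.05454028e-04, -6.70455694e+01,  1.02504663e+00, -3.16221428e+01,
        1.55471801e-02,  1.22569976e-02, -2.39107806e-05]), 'eef_pos': array([ 0.24361161, -0.575028  ,  0.23051463]), 'eef_rot': array([-3.06578121,  1.56921954,  2.04732838]), 'ft_force': array([-0.06242042,  0.5662526 ,  0.10841395]), 'moment': array([-0.00519627, -0.01291073, -0.01222002]), 'opening': 0.08564287809293934}
scene {'fx': 451.27335349856565, 'fy': 451.27335349856565, 'cx': 315.3251722583762, 'cy': 199.7023142705733, 'rvec': array([ 0.79603774,  2.78181492, -0.78010372]), 'tvec': array([ 0.48956315, -0.22800379,  1.48509606])}
side {'fx': 405.7034848110654, 'fy': 405.7034848110654, 'cx': 317.8162499270566, 'cy': 199.96170242529175, 'rvec': array([ 0.56238006, -2.69230729,  1.11920062]), 'tvec': array([0.55044906, 0.21368602, 1.31572353])}
wrist {'fx': 309.70691628693146, 'fy': 309.70691628693146, 'cx': 321.6138664093302, 'cy': 208.8249732747518, 'hand_eye': array([[-1.11333244e-03, -2.77000472e-01,  9.60869137e-01,
        -1.44125631e-01],
       [ 9.10740827e-04, -9.60869615e-01, -2.76999554e-01,
         7.07528461e-02],
       [ 9.99998966e-01,  5.66710164e-04,  1.32204295e-03,
         6.88584111e-05],
       [ 0.00000000e+00,  0.00000000e+00,  0.00000000e+00,
         1.00000000e+00]])}
```

View pics/scene0.png

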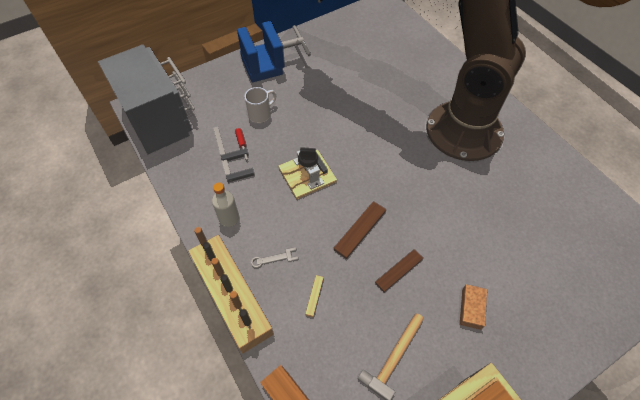

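View pics/side0.png

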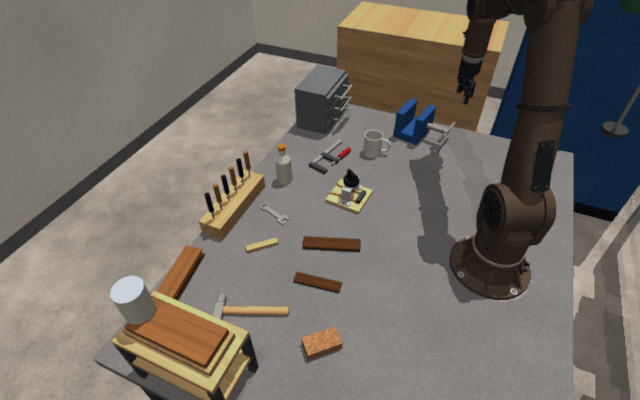

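View pics/wrist0.png

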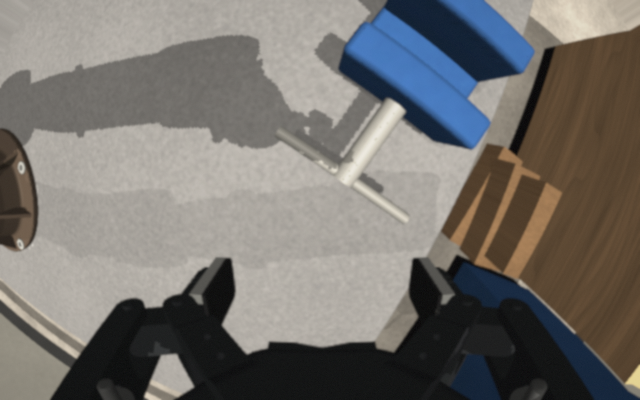

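The scene picture shows the two dark bars, the larger at (360,229) and the smaller, which is the blank, at (400,270). The jig is at (307,172). I'll enlarge these areas.

```bash
cat > h.py <<'E'
import numpy as np, cv2
from rig import get_state, read_camera
from scipy.spatial.transform import Rotation as R
def camRt(c, st=None):
    if "rvec" in c:
        Rm=R.from_rotvec(c["rvec"]).as_matrix(); return Rm.T, -Rm.T@c["tvec"]
    T=R.from_euler("xyz",st["eef_rot"]).as_matrix(); H=c["hand_eye"]
    return T@H[:3,:3], st["eef_pos"]+T@H[:3,3]
def ray(c,uv,st=None):
    x=(uv[0]-c["cx"])/c["fx"]; y=(uv[1]-c["cy"])/c["fy"]
    if "rvec" in c: d=np.array([x,y,1.])
    else:
        r=np.hypot(x,y)+1e-12; d=np.array([np.sin(r)*x/r,np.sin(r)*y/r,np.cos(r)])
    A,p=camRt(c,st); return p,A@d
def toz(c,uv,z,st=None):
    p,d=ray(c,uv,st); return p+d*(z-p[2])/d[2]
def proj(c,P,st=None):
    A,p=camRt(c,st); d=A.T@(np.asarray(P)-p)
    if "rvec" in c: return c["fx"]*d[0]/d[2]+c["cx"],c["fy"]*d[1]/d[2]+c["cy"]
    r=np.arctan2(np.hypot(d[0],d[1]),d[2]);k=r/np.hypot(d[0],d[1])
    return c["fx"]*d[0]*k+c["cx"],c["fy"]*d[1]*k+c["cy"]
def tri(rays):
    M=np.zeros((3,3));b=np.zeros(3)
    for p,d in rays:
        d=d/np.linalg.norm(d);Q=np.eye(3)-np.outer(d,d);M+=Q;b+=Q@p
    return np.linalg.solve(M,b)
def crop(c,x0,y0,x1,y1,k,name):
    im=cv2.resize(c["pixels"][y0:y1,x0:x1],None,fx=k,fy=k,interpolation=cv2.INTER_CUBIC)
    cv2.imwrite("pics/"+name,im)
E
python3 - <<'E'
from h import *
c=read_camera("scene")
crop(c,270,135,370,210,8,"sj.png"); crop(c,330,195,430,295,6,"sb.png")
for uv in [(400,270),(360,229),(307,172),(485,130)]: print(uv,toz(c,uv,0.012))
d=read_camera("side"); crop(d,310,155,390,215,8,"dj.png")
for uv in [(317,282),(331,244),(350,194)]: print(uv,toz(d,uv,0.012))
E
```

```text
(400, 270) [0.48325714 0.28299455 0.012     ]
(360, 229) [0.50358582 0.12339009 0.012     ]
(307, 172) [ 0.52894741 -0.12485438  0.012     ]
(485, 130) [-0.04924203  0.04063479  0.012     ]
(317, 282) [0.47910011 0.28345553 0.012     ]
(331, 244) [0.49738686 0.12585327 0.012     ]
(350, 194) [ 0.5247317  -0.12814374  0.012     ]
```

View pics/sj.png

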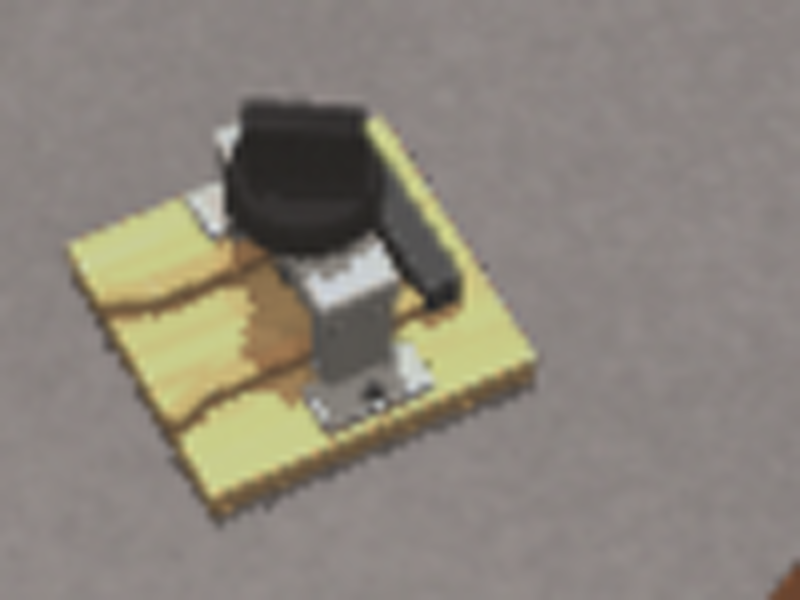

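View pics/sb.png

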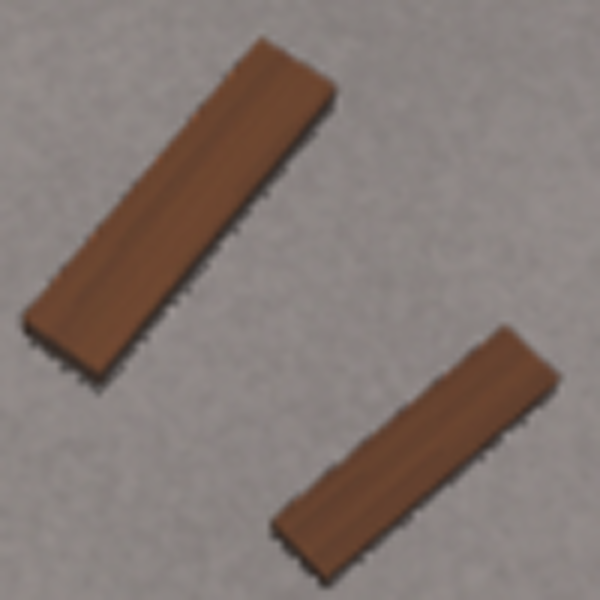

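View pics/dj.png

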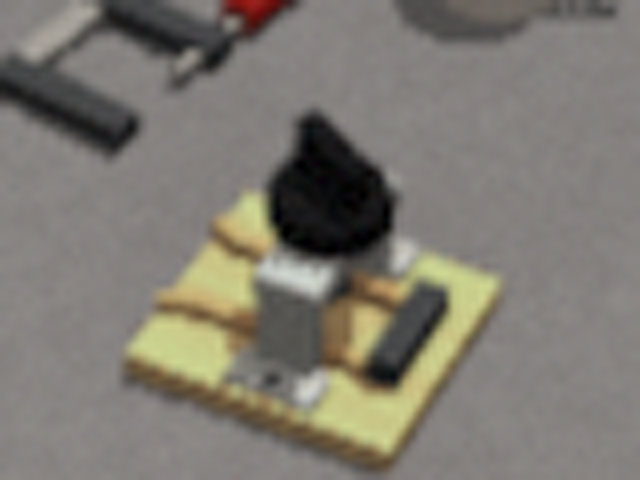

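Run:
```python
from h import *
c=read_camera("scene"); d=read_camera("side")
print("blank")
for x,y in [(505,325),(560,377),(328,580),(273,523)]: print(toz(c,(330+x/6,195+y/6),.012).round(4))
print("decoy")
for x,y in [(263,37),(335,88),(100,378),(25,320)]: print(toz(c,(330+x/6,195+y/6),.012).round(4))
print("jig scene: mouth-, mouth+, far+, far- partly")
for x,y in [(68,245),(217,503),(535,357),(375,118)]: print(toz(c,(270+x/8,135+y/8),.016).round(4))
print("jig side")
for x,y in [(125,358),(388,465),(502,275),(250,192)]: print(toz(d,(310+x/8,155+y/8),.016).round(4))
print("grip bar top")
for x,y in [(242,100),(368,108),(240,122),(368,130)]: print(toz(c,(270+x/8,135+y/8),.127).round(4))
for x,y in [(312,112),(375,190)]: print('s',toz(d,(310+x/8,155+y/8),.127).round(4))
```

```text
blank
[0.4123 0.2545 0.012 ]
[0.4073 0.2884 0.012 ]
[0.5546 0.3102 0.012 ]
[0.5597 0.2761 0.012 ]
decoy
[0.4161 0.069  0.012 ]
[0.4034 0.1111 0.012 ]
[0.5857 0.1776 0.012 ]
[0.5989 0.1351 0.012 ]
jig scene: mouth-, mouth+, far+, far- partly
[ 0.5925 -0.1896  0.016 ]
[ 0.6034 -0.0585  0.016 ]
[ 0.4682 -0.0505  0.016 ]
[ 0.4594 -0.1789  0.016 ]
jig side
[ 0.5963 -0.0593  0.016 ]
[ 0.4598 -0.0427  0.016 ]
[ 0.4523 -0.1824  0.016 ]
[ 0.5854 -0.1907  0.016 ]
grip bar top
[ 0.5407 -0.1384  0.127 ]
[ 0.5044 -0.1115  0.127 ]
[ 0.5463 -0.1304  0.127 ]
[ 0.5096 -0.1031  0.127 ]
s [ 0.5365 -0.1354  0.127 ]
s [ 0.492  -0.0966  0.127 ]
```

Run:
```python
from h import *
c=read_camera("scene"); d=read_camera("side")
for n,uv,z in [("bottle base",(227,222),0),("bottle top",(219,187),.17),("mug",(258,118),0),("wrench1",(255,262),0),("wrench2",(296,257),0),("fclamp",(240,172),0),("spruce",(315,297),0.016),("fclamp red",(240,135),0.02)]: print(n,toz(c,uv,z).round(3))
print('s bottle',toz(d,(284,184),0),toz(d,(281,147),.17))
s=get_state();print(R.from_euler("xyz",s["eef_rot"]).as_matrix().round(3))
```

```text
bottle base [ 0.814 -0.105  0.   ]
bottle top [ 0.802 -0.11   0.17 ]
mug [ 0.55  -0.408  0.   ]
wrench1 [0.803 0.05  0.   ]
wrench2 [0.7   0.097 0.   ]
fclamp [ 0.701 -0.242  0.   ]
spruce [0.719 0.227 0.016]
fclamp red [ 0.639 -0.358  0.02 ]
s bottle [ 0.78935416 -0.09103154  0.        ] [ 0.79602148 -0.1065068   0.17      ]
[[-0.     0.921  0.39 ]
 [ 0.     0.39  -0.921]
 [-1.    -0.    -0.   ]]
```

```bash
python3 -m crank '[[[2,2.5,1],[0,0,0.14],1],[[4,5,2],[0,0,0.28],1],[[6,7,3],[0,0,0.42],1],[[8,9.5,4],[0,0,0.56],1],[[10,12,5],[0,0,0.7],1],[[12,14,5],[0,0,0.84],1],[[14,16.5,5],[0,0,0.98],1],[[16,19,5],[0,0,1.12],1],[[18,21,5],[0,0,1.26],1],[[20,23,5],[0,0,1.4],1]]' 25; python3 -m crank '[[[2,2.5,0],[0,0,0.14],1],[[4,5,0],[0,0,0.28],1],[[6,7,0],[0,0,0.42],1],[[8,9.5,0],[0,0,0.56],1],[[10,12,0],[0,0,0.7],1],[[12,14,0],[0,0,0.84],1],[[14,16.5,0],[0,0,0.98],1],[[16,19,0],[0,0,1.12],1],[[18,22.5,0],[0,0,1.26],1],[[18,22.5,0],[0,0,1.26],1]]'
python3 - <<'E'
from h import *
import pickle
s=get_state(); print(s["time_s"],s["q"].round(3),s["eef_pos"]);print(R.from_euler("xyz",s["eef_rot"]).as_matrix().round(3))
c=read_camera("wrist"); cv2.imwrite("pics/w1.png",c["pixels"]); pickle.dump((s,c),open("w1.pkl","wb"))
E
```

```text
time_s: 1.45
eef_pos: [0.4445, -0.3445, 0.2816]
eef_rot: [-1.097, 1.57, -0.862]
ft_force: [0.7, -0.4, -0.4]
opening: 0.0856
time_s: 2.45
eef_pos: [0.6256, -0.1137, 0.2813]
eef_rot: [-0.182, 1.566, 1.32]
ft_force: [0.4, 0.9, -0.7]
opening: 0.0856
2.45 [ 0.527  0.507 -0.675  1.429  0.315  1.315  1.337] [ 0.62561473 -0.11371005  0.28130772]
[[ 0.001 -0.998  0.069]
 [ 0.004  0.069  0.998]
 [-1.    -0.001  0.004]]
```

View pics/w1.png

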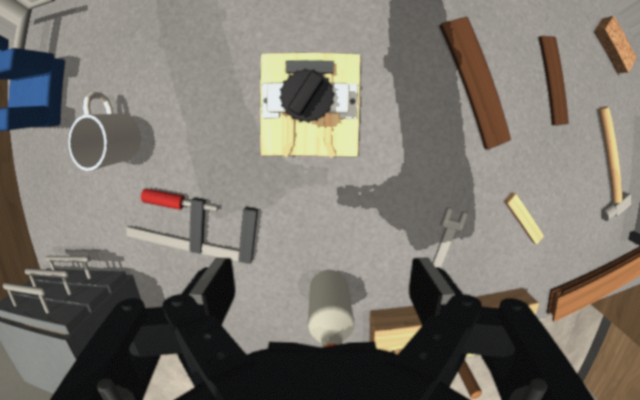

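The wrist view shows the jig at (310,105) with its mouth facing the image bottom, the blank at (554,80) and the decoy at (478,82). The grip bar runs diagonally.

Run:
```python
from h import *
import pickle
s,c=pickle.load(open("w1.pkl","rb")); crop(c,250,45,370,165,5,"w1j.png"); crop(c,520,25,590,135,5,"w1b.png")
```

```text
(no output)
```

View pics/w1j.png

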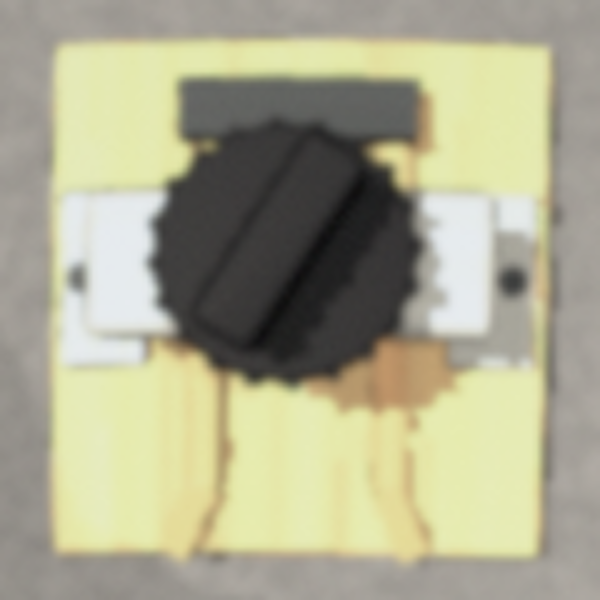

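View pics/w1b.png

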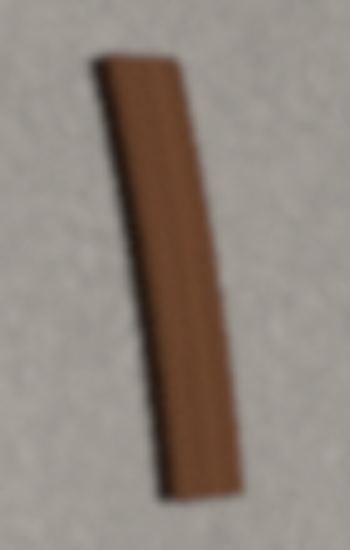

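Run:
```python
from h import *
import pickle
s,c=pickle.load(open("w1.pkl","rb"))
P=lambda x,y,z,:toz(c,(250+x/5-.4,45+y/5-.4),z,s).round(4)
for p in [(57,43),(549,45),(539,556),(55,554)]: print("base",P(*p,.016))
for p in [(180,140),(417,140)]: print("stop bottom edge top (z34)",P(*p,.034))
for p in [(228,400),(222,490),(180,557),(408,420),(400,490),(405,560),(432,556),(206,556)]: print("rail",P(*p,.024))
print("cap centre",P(285,253,.098)); 
for p in [(310,125),(365,172),(258,345),(198,308)]: print("bar",P(*p,.127))
P=lambda x,y,z,:toz(c,(520+x/5-.4,25+y/5-.4),z,s).round(4)
for p in [(105,58),(178,60),(242,492),(172,495)]: print("blank",P(*p,.012))
```

```text
base [ 0.4561 -0.1811  0.016 ]
base [ 0.467  -0.0525  0.016 ]
base [ 0.6041 -0.0636  0.016 ]
base [ 0.5941 -0.1925  0.016 ]
stop bottom edge top (z34) [ 0.4898 -0.1485  0.034 ]
stop bottom edge top (z34) [ 0.4944 -0.0897  0.034 ]
rail [ 0.5572 -0.1421  0.024 ]
rail [ 0.5804 -0.1455  0.024 ]
rail [ 0.597  -0.1579  0.024 ]
rail [ 0.5657 -0.0964  0.024 ]
rail [ 0.5837 -0.0996  0.024 ]
rail [ 0.6021 -0.0995  0.024 ]
rail [ 0.6015 -0.0924  0.024 ]
rail [ 0.5973 -0.151   0.024 ]
cap centre [ 0.5268 -0.1219  0.098 ]
bar [ 0.5047 -0.1144  0.127 ]
bar [ 0.5147 -0.1046  0.127 ]
bar [ 0.5468 -0.1272  0.127 ]
bar [ 0.5386 -0.1381  0.127 ]
blank [0.4137 0.2512 0.012 ]
blank [0.4081 0.2863 0.012 ]
blank [0.5542 0.3061 0.012 ]
blank [0.5573 0.2707 0.012 ]
```

```bash
python3 -m crank '[[[-0.9,4,0],[0,0,0.02],1],[[-1.8,8,-1],[0,0,0.04],1],[[-2.7,12,-3],[0,0,0.06],1],[[-3.6,16,-5],[0,0,0.09],1],[[-4.5,20,-8],[0,0,0.11],1],[[-5.4,24,-10],[0,0,0.13],1],[[-6.2,28,-12],[0,0,0.15],1],[[-7.1,32,-14],[0,0,0.17],1],[[-8,36,-16],[0,0,0.19],1],[[-8.9,40,-16],[0,0,0.21],1]]'; python3 -m crank '[[[0,0,0],[0,0,0],1],[[0,0,0],[0,0,0],1]]'
python3 - <<'E'
from h import *
import pickle
s=get_state(); print(s["time_s"],s["q"].round(3),s["eef_pos"]);print(R.from_euler("xyz",s["eef_rot"]).as_matrix().round(3))
c=read_camera("wrist"); cv2.imwrite("pics/w2.png",c["pixels"]); pickle.dump((s,c),open("w2.pkl","wb"))
E
```

```text
time_s: 3.5
eef_pos: [0.5338, 0.2782, 0.1185]
eef_rot: [2.273, 1.566, -2.313]
ft_force: [0.4, -0.4, 0.5]
opening: 0.085
time_s: 3.7
eef_pos: [0.5348, 0.2796, 0.1213]
eef_rot: [-2.983, 1.57, -1.283]
ft_force: [0.7, 0.0, -0.0]
opening: 0.0853
3.7 [-0.099  0.615 -0.706  1.71   0.465  0.991  0.725] [0.53478635 0.27955273 0.12128832]
[[ 0.    -0.992 -0.129]
 [-0.001 -0.129  0.992]
 [-1.    -0.    -0.001]]
```

View pics/w2.png

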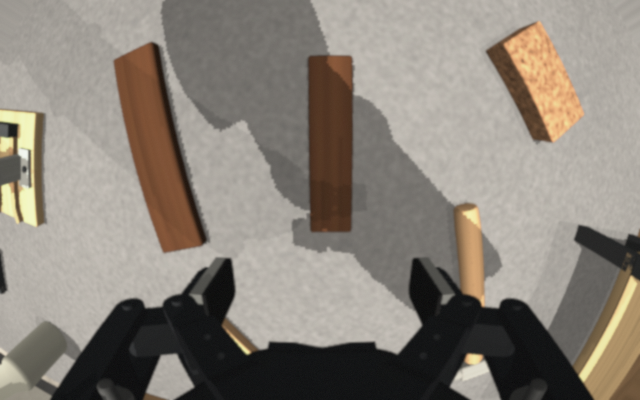

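The blank is centred in the wrist picture, with corners at about (308,56), (352,56), (351,231) and (310,231).

Run:
```python
from h import *
import pickle
s,c=pickle.load(open("w2.pkl","rb"))
q=[toz(c,p,.012,s) for p in [(308,56),(352,56),(351.5,231.5),(310,231.5)]]
for a in q: print(a.round(4))
a=(q[0]+q[1])/2;b=(q[2]+q[3])/2
u=(b-a)/np.linalg.norm(b-a);print(np.linalg.norm(b-a),(a+b)/2,np.arctan2(u[1],u[0]),"grasp",b-.021*u)
```

```text
[0.4127 0.2523 0.012 ]
[0.4078 0.2874 0.012 ]
[0.5551 0.3083 0.012 ]
[0.5598 0.2724 0.012 ]
0.14863124564840047 [0.48382926 0.28010635 0.012     ] 0.13851924928708584 grasp [0.5366342  0.28746799 0.012     ]
```

```bash
python3 -m crank '[[[0,0,-3],[0,0,0.01],1],[[0,0,-6],[0,0,0.01],1],[[0,0,-8],[0,0,0.01],1],[[0,0,-8],[0,0,0.01],1],[[0,0,-8],[0,0,0.01],1]]'; python3 -c "
from h import *
s=get_state();print(s['eef_pos'],R.from_euler('xyz',s['eef_rot']).as_matrix()[:,2],s['joint_velocities'].round(3))"
```

```text
time_s: 4.25
eef_pos: [0.5357, 0.278, 0.0418]
eef_rot: [-2.882, 1.57, -1.175]
ft_force: [0.2, 1.1, -0.2]
opening: 0.0855
[0.5357085  0.27798951 0.04181022] [-1.36140819e-01  9.90689270e-01 -6.69405601e-04] [-0.006 -0.018 -0.021 -0.018 -0.002  0.001  0.002]
```

```bash
python3 -m crank '[[[0.05,0.5,-1],[0,0,0],1],[[0.1,0.9,-2],[0,0,0],1],[[0.1,0.9,-3],[0,0,0],1],[[0.1,0.9,-3.7],[0,0,0],1],[[0.1,0.9,-3.7],[0,0,0],1],[[0.1,0.9,-3.7],[0,0,0],1]]'
python3 - <<'E'
from h import *
s=get_state();print(s['eef_pos'])
c=read_camera("wrist"); cv2.imwrite("pics/w3.png",c["pixels"])
E
```

```text
time_s: 4.85
eef_pos: [0.5357, 0.2885, 0.0041]
eef_rot: [1.909, 1.57, -2.665]
ft_force: [-0.5, 0.2, 0.1]
opening: 0.0855
[0.53568951 0.28846687 0.00412483]
```

View pics/w3.png

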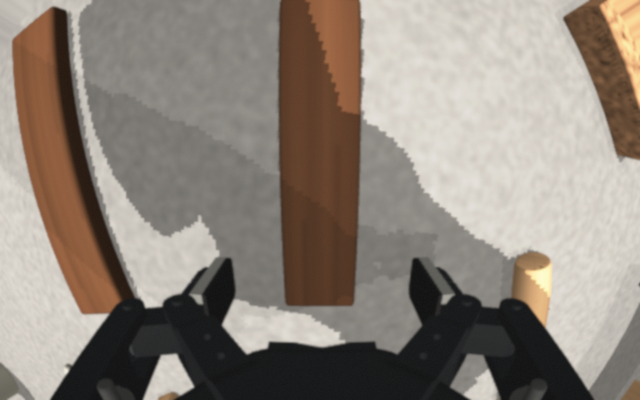

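```bash
python3 -m crank '[[[0,0,0],[0,0,0],0],[[0,0,0],[0,0,0],-0.2],[[0,0,0],[0,0,0],-0.6],[[0,0,0],[0,0,0],-1],[[0,0,0],[0,0,0],-1],[[0,0,0],[0,0,0],-1],[[0,0,0],[0,0,0],-1],[[0,0,0],[0,0,0],-1]]' 35
python3 - <<'E'
from h import *
s=get_state();print(s['eef_pos'],s['moment'])
c=read_camera("wrist"); cv2.imwrite("pics/w4.png",c["pixels"])
E
```

```text
time_s: 5.7
eef_pos: [0.536, 0.2886, 0.0047]
eef_rot: [-1.345, 1.57, 0.365]
ft_force: [0.4, -1.3, 5.4]
opening: 0.0347
[0.53603831 0.28862504 0.00471527] [-0.23606017  0.15140753 -0.00757015]
```

View pics/w4.png

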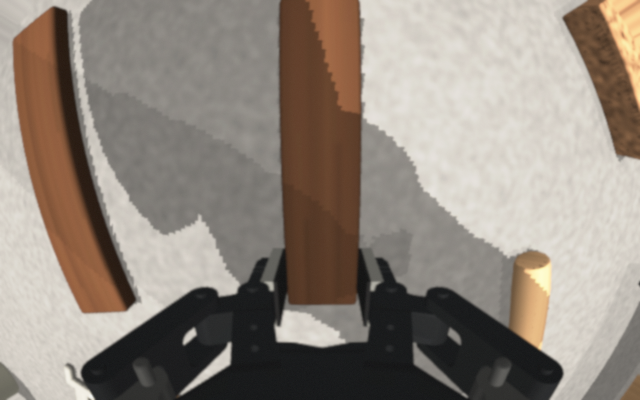

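```bash
python3 -m crank '[[[0,0,1],[0,0,0],-1],[[0,0,4],[0,0,0],-1],[[0,0,8],[0,0,0],-1],[[1.5,-4,11],[0,0,-0.02],-1],[[3,-8,11],[0,0,-0.04],-1],[[4.5,-12,11],[0,0,-0.06],-1],[[6,-16,11],[0,0,-0.08],-1],[[7.5,-20,11],[0,0,-0.1],-1],[[9,-24,11],[0,0,-0.12],-1],[[10.5,-28,11],[0,0,-0.15],-1]]'; python3 -m crank '[[[1.5,-3.5,0],[0,0,-0.02],-1],[[3,-7,0],[0,0,-0.04],-1],[[4.5,-10.5,0],[0,0,-0.055],-1],[[6,-14.5,0],[0,0,-0.07],-1],[[6,-14.5,-2],[0,0,-0.07],-1],[[6,-14.5,-4],[0,0,-0.07],-1],[[6,-14.5,-4],[0,0,-0.07],-1],[[6,-14.5,-4],[0,0,-0.07],-1]]'
python3 - <<'E'
from h import *
import pickle
s=get_state(); print(s["time_s"],s["q"].round(3),s["eef_pos"],s["opening"]);print(R.from_euler("xyz",s["eef_rot"]).as_matrix().round(3))
c=read_camera("wrist"); cv2.imwrite("pics/w5.png",c["pixels"]); pickle.dump((s,c),open("w5.pkl","wb"))
E
```

```text
time_s: 6.75
eef_pos: [0.6411, 0.0068, 0.1148]
eef_rot: [-0.444, 1.57, 1.116]
ft_force: [0.4, 0.5, 0.1]
opening: 0.0348
time_s: 7.55
eef_pos: [0.7006, -0.136, 0.0747]
eef_rot: [0.887, 1.57, 2.378]
ft_force: [0.5, 0.6, -1.5]
opening: 0.0348
7.55 [ 0.458  0.797 -0.595  1.447  0.481  1.046  1.25 ] [ 0.70063121 -0.13603828  0.07467365] 0.03476903345538223
[[-0.001 -0.997  0.08 ]
 [ 0.001  0.08   0.997]
 [-1.     0.001  0.001]]
```

View pics/w5.png

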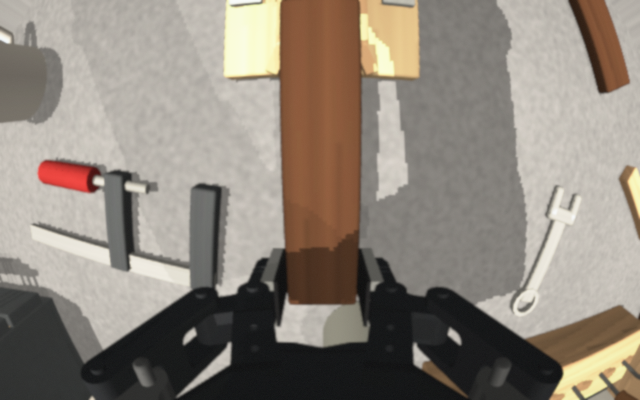

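Run:
```python
from h import *
import pickle
s,c=pickle.load(open("w5.pkl","rb"))
a=toz(c,(224.5,77.5),.016,s);b=toz(c,(419.5,77.5),.016,s);print(a,b,(a+b)/2,np.arctan2(*(b-a)[:2]))
# blank edges at bottom z ~ s.z-0.004+.. along blank top
zt=s['eef_pos'][2]-.0045+.012
for p in [(279,20),(361,20),(287,240),(358,240)]: print(toz(c,p,zt,s))
crop(c,200,0,440,120,3,"w5c.png")
```

```text
[ 0.59389807 -0.19213174  0.016     ] [ 0.60412651 -0.06315391  0.016     ] [ 0.59901229 -0.12764282  0.016     ] 0.07913825338202078
[ 0.58258305 -0.14540097  0.08217365]
[ 0.58553822 -0.10938385  0.08217365]
[ 0.68452539 -0.15120977  0.08217365]
[ 0.68720743 -0.11747695  0.08217365]
```

View pics/w5c.png

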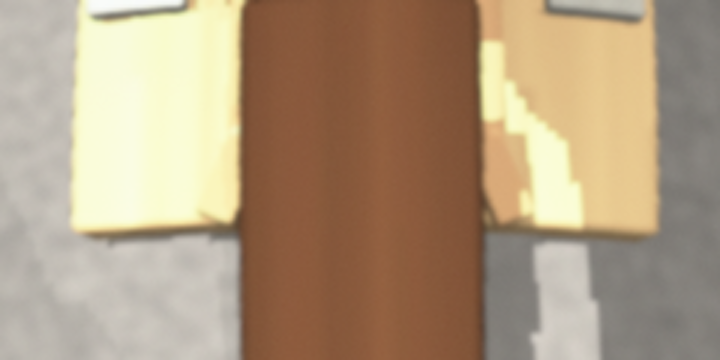

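```bash
python3 -m crank '[[[0.8,-0.05,-1.5],[0,0,0],-1],[[0.8,-0.05,-3],[0,0,0],-1],[[0.8,-0.05,-4],[0,0,0],-1],[[0.8,-0.05,-4.5],[0,0,0],-1],[[0.8,-0.05,-4.9],[0,0,0],-1],[[0.8,-0.05,-5.2],[0,0,0],-1],[[0.8,-0.05,-5.2],[0,0,0],-1]]'
python3 - <<'E'
from h import *
import pickle
s=get_state(); print(s["eef_pos"],s["ft_force"],s["moment"]);print(R.from_euler("xyz",s["eef_rot"]).as_matrix().round(3))
c=read_camera("wrist"); cv2.imwrite("pics/w6.png",c["pixels"]); pickle.dump((s,c),open("w6.pkl","wb"))
E
```

```text
time_s: 8.3
eef_pos: [0.7088, -0.137, 0.0222]
eef_rot: [1.157, 1.571, 2.647]
ft_force: [-0.8, -0.2, -0.9]
opening: 0.0349
[ 0.70875003 -0.13696518  0.02216622] [-0.80573528 -0.1663877  -0.94815084] [-0.02565855  0.00158365  0.0704506 ]
[[-0.    -0.997  0.081]
 [ 0.     0.081  0.997]
 [-1.     0.     0.   ]]
```

View pics/w6.png

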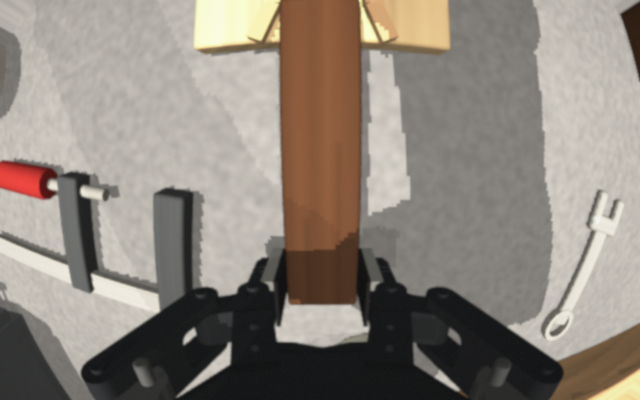

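```bash
python3 -m crank '[[[0,0,-0.1],[0,0,0],-1],[[-0.8,0.06,-0.1],[0,0,0],-1],[[-1.6,0.13,-0.1],[0,0,0],-1],[[-2.4,0.19,-0.1],[0,0,0],-1],[[-3.2,0.26,-0.1],[0,0,0],-1],[[-4,0.32,-0.1],[0,0,0],-1],[[-4,0.32,-0.1],[0,0,0],-1]]'
python3 - <<'E'
from h import *
import pickle
s=get_state(); print(s["eef_pos"],s["ft_force"],s["moment"])
c=read_camera("wrist"); cv2.imwrite("pics/w7.png",c["pixels"])
d=read_camera("side"); crop(d,300,140,400,215,8,"d7.png")
E
```

```text
time_s: 9.05
eef_pos: [0.6675, -0.1339, 0.0214]
eef_rot: [1.88, 1.57, -2.914]
ft_force: [0.0, -0.2, -0.3]
opening: 0.0347
[ 0.6674902  -0.13388068  0.02137835] [ 0.01971937 -0.24430345 -0.25540236] [ 0.00927214 -0.05335098 -0.01813508]
```

View pics/w7.png

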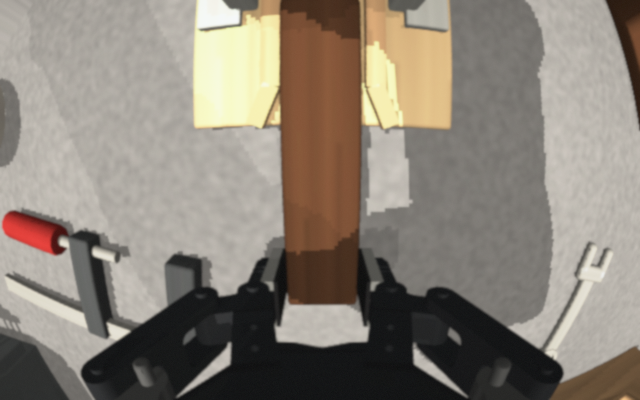

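View pics/d7.png

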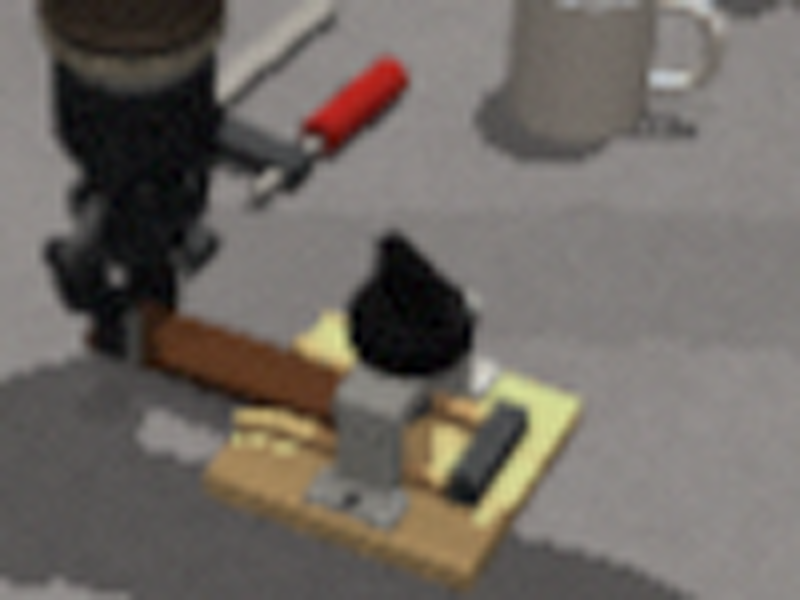

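```bash
python3 -m crank '[[[-0.8,0.06,-0.05],[0,0,0],-1],[[-1.6,0.13,-0.05],[0,0,0],-1],[[-2.4,0.19,-0.05],[0,0,0],-1],[[-3.2,0.26,-0.05],[0,0,0],-1],[[-3.6,0.29,-0.05],[0,0,0],-1],[[-4,0.32,-0.05],[0,0,0],-1],[[-4,0.32,-0.05],[0,0,0],-1]]' 25
python3 - <<'E'
from h import *
s=get_state(); print(s["eef_pos"],s["ft_force"],s["moment"])
E
```

```text
time_s: 9.85
eef_pos: [0.6283, -0.1306, 0.0208]
eef_rot: [1.72, 1.57, -3.073]
ft_force: [0.2, 0.7, -0.5]
opening: 0.0348
[ 0.62825153 -0.13059401  0.02082261] [ 0.24446372  0.73694031 -0.47236592] [ 0.09255222  0.04780356 -0.02951212]
```

Now creep toward the stop, which should be about 9 mm away.

```bash
python3 -m crank '[[[-0.2,0.02,0],[0,0,0],-1],[[-0.4,0.03,0],[0,0,0],-1],[[-0.55,0.04,0],[0,0,0],-1],[[-0.65,0.05,0],[0,0,0],-1],[[-0.7,0.06,0],[0,0,0],-1],[[-0.7,0.06,0],[0,0,0],-1]]' 20; python3 -m crank '[[[-0.05,0,0],[0,0,0],-1],[[-0.1,0.01,0],[0,0,0],-1],[[-0.1,0.01,0],[0,0,0],-1]]';python3 -m crank '[[[-0.05,0,0],[0,0,0],-1],[[-0.1,0.01,0],[0,0,0],-1],[[-0.1,0.01,0],[0,0,0],-1]]'
```

```text
time_s: 10.45
eef_pos: [0.6217, -0.13, 0.0208]
eef_rot: [1.701, 1.571, -3.093]
ft_force: [-0.6, -0.5, 0.3]
opening: 0.0346
time_s: 10.75
eef_pos: [0.6207, -0.1298, 0.0208]
eef_rot: [1.169, 1.571, 2.659]
ft_force: [-0.1, -0.2, -0.4]
opening: 0.0348
time_s: 11.05
eef_pos: [0.6198, -0.1298, 0.0208]
eef_rot: [0.903, 1.571, 2.393]
ft_force: [0.0, -0.2, -0.3]
opening: 0.0344
```

```bash
for i in 1 ; do python3 -m crank '[[[-0.05,0,0],[0,0,0],-1],[[-0.1,0.01,0],[0,0,0],-1],[[-0.1,0.01,0],[0,0,0],-1]]'; done; python3 -m crank '[[[-0.05,0,0],[0,0,0],-1],[[-0.05,0.0,0],[0,0,0],-1]]'
python3 - <<'E'
from h import *
d=read_camera("side"); crop(d,300,140,400,215,8,"d8.png")
d=read_camera("scene"); crop(d,260,130,340,190,8,"s8.png")
E
```

```text
time_s: 11.35
eef_pos: [0.6194, -0.1298, 0.0211]
eef_rot: [-1.508, 1.57, -0.018]
ft_force: [2.3, -0.4, -0.3]
opening: 0.0346
time_s: 11.55
eef_pos: [0.6194, -0.1298, 0.0213]
eef_rot: [-1.496, 1.569, -0.006]
ft_force: [5.7, -0.9, -0.8]
opening: 0.0348
```

View pics/d8.png

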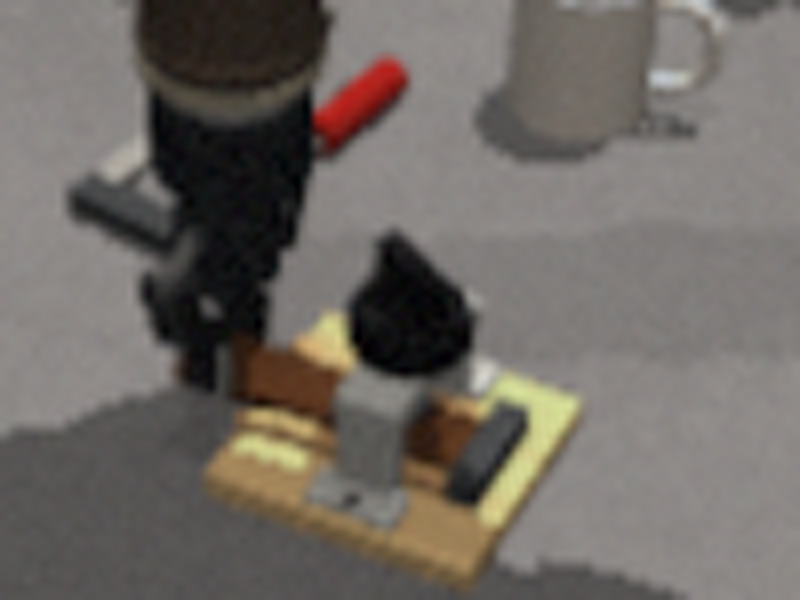

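The blank's end meets the stop in the side picture at (450,435) in the crop, with 5.7 N on the tool. I'll relax and release.

```bash
python3 -m crank '[[[0.05,0,-0.05],[0,0,0],-1],[[0.05,0,-0.05],[0,0,0],-0.2],[[0.05,0,-0.05],[0,0,0],0.2],[[0.05,0,-0.05],[0,0,0],0.6],[[0.05,0,-0.05],[0,0,0],1],[[0.05,0,-0.05],[0,0,0],1],[[0.05,0,3],[0,0,0],1],[[0.05,0,8],[0,0,0],1],[[0.05,0,13],[0,0,0],1],[[0.05,0,18],[0,0,0],1]]' ; python3 -m crank '[[[3,0,5],[0,0,0],1],[[5,0,6],[0,0,0],1],[[5,0,6],[0,0,0],1],[[5,0,6],[0,0,0],1]]'
python3 - <<'E'
from h import *
import pickle
s=get_state(); print(s["q"].round(3),s["eef_pos"])
c=read_camera("wrist"); cv2.imwrite("pics/w9.png",c["pixels"]); pickle.dump((s,c),open("w9.pkl","wb")); crop(c,220,30,400,210,4,"w9c.png")
E
```

```text
time_s: 12.65
eef_pos: [0.6182, -0.1295, 0.2025]
eef_rot: [1.202, 1.57, 2.693]
ft_force: [1.1, 0.1, 0.5]
opening: 0.0855
time_s: 13.05
eef_pos: [0.6684, -0.1293, 0.2601]
eef_rot: [1.408, 1.57, 2.898]
ft_force: [-0.2, 0.1, -0.4]
opening: 0.0852
[ 0.503  0.599 -0.672  1.335  0.369  1.334  1.321] [ 0.66844597 -0.12934788  0.26009615]
```

View pics/w9.png

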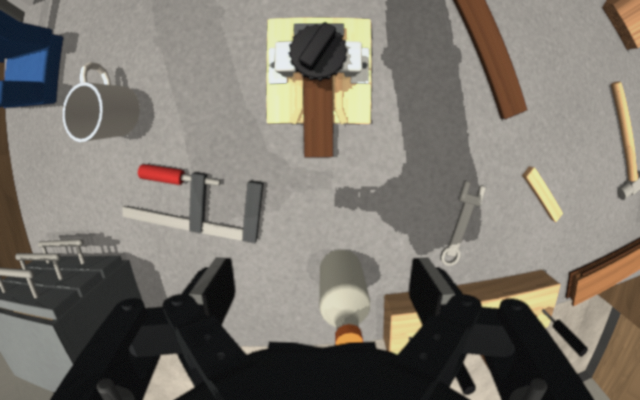

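View pics/w9c.png

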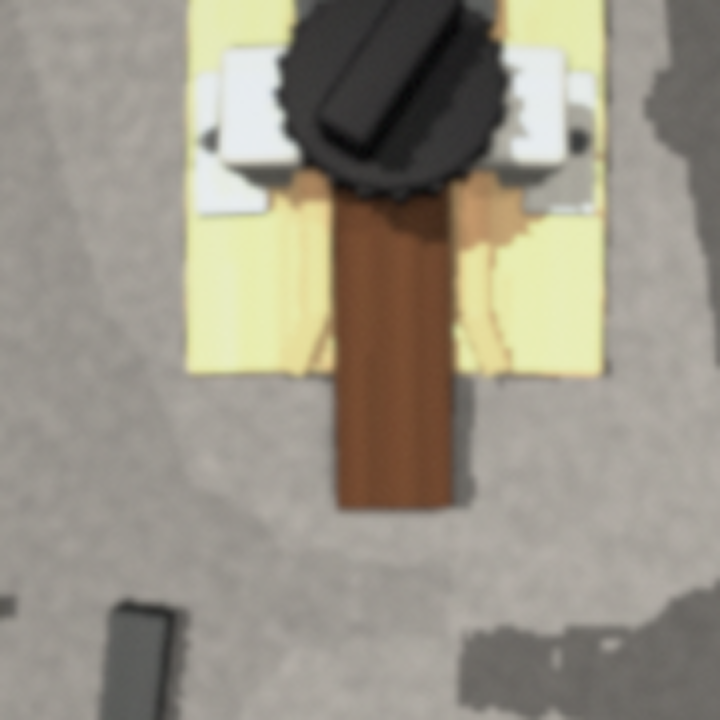

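```bash
python3 - <<'E'
from h import *
import pickle
s,c=pickle.load(open("w9.pkl","rb"))
P=lambda x,y,z:toz(c,(220+x/4-.4,30+y/4-.4),z,s).round(4)
for p in [(338,508),(452,507),(334,230),(451,230)]: print(P(*p,.028))
for p in [(187,374),(604,376)]: print(P(*p,.016))
E
python3 -m crank '[[[-2.8,0.2,-1],[0,0,-0.1],1],[[-5.6,0.3,-2],[0,0,-0.2],1],[[-8.5,0.5,-4],[0,0,-0.3],1],[[-11.3,0.6,-6],[0,0,-0.4],1],[[-14.2,0.7,-9],[0,0,-0.53],1],[[-14.2,0.7,-9],[0,0,-0.53],1],[[-14.2,0.7,-9],[0,0,-0.53],1]]'
python3 - <<'E'
from h import *
import pickle
s=get_state(); print(s["q"].round(3),s["eef_pos"],R.from_euler("xyz",s["eef_rot"]).as_matrix()[:,2])
c=read_camera("wrist"); cv2.imwrite("pics/w10.png",c["pixels"]); pickle.dump((s,c),open("w10.pkl","wb"))
E
```

```text
[ 0.639  -0.1486  0.028 ]
[ 0.6415 -0.1139  0.028 ]
[ 0.5543 -0.1426  0.028 ]
[ 0.5572 -0.1078  0.028 ]
[ 0.5935 -0.1929  0.016 ]
[ 0.6047 -0.0631  0.016 ]
time_s: 13.8
eef_pos: [0.5245, -0.123, 0.1696]
eef_rot: [2.215, 1.567, -3.107]
ft_force: [1.2, -0.0, 1.1]
opening: 0.0852
[ 0.569  0.428 -0.589  1.823  0.282  0.978  0.822] [ 0.52450413 -0.12299129  0.16959063] [ 0.57310874  0.81947669 -0.00208105]
```

View pics/w10.png

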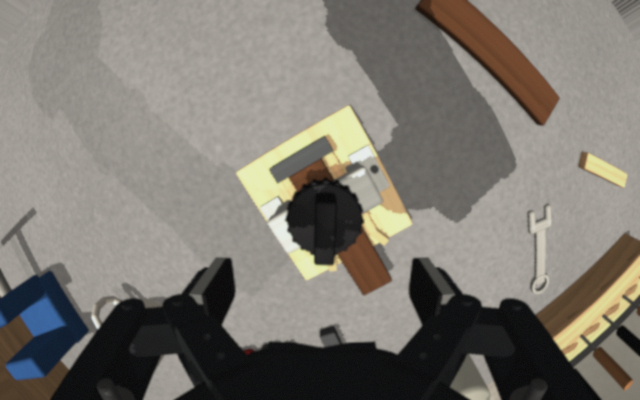

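```bash
python3 -m crank '[[[0.2,0.1,-2],[0,0,0],1],[[0.2,0.1,-4],[0,0,0],1],[[0.2,0.1,-5.5],[0,0,0],1],[[0.2,0.1,-6.4],[0,0,0],1],[[0.2,0.1,-6.4],[0,0,0],1]]'
python3 - <<'E'
from h import *
s=get_state(); print(s["q"].round(3),s["eef_pos"],R.from_euler("xyz",s["eef_rot"]).as_matrix()[:,2])
c=read_camera("wrist"); cv2.imwrite("pics/w11.png",c["pixels"])
E
```

```text
time_s: 14.35
eef_pos: [0.5291, -0.1216, 0.1062]
eef_rot: [1.437, 1.57, 2.398]
ft_force: [-0.1, -0.4, -0.3]
opening: 0.0856
[ 0.532  0.508 -0.554  1.882  0.348  0.849  0.762] [ 0.52907602 -0.12157255  0.10619243] [5.73138272e-01 8.19458665e-01 1.30941106e-04]
```

View pics/w11.png

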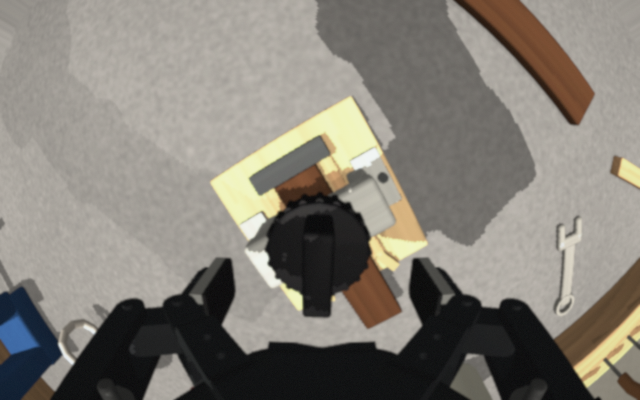

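```bash
python3 -m crank '[[[-0.25,-0.05,0],[0,0,0],1],[[-0.25,-0.05,0],[0,0,0],0],[[-0.25,-0.05,0],[0,0,0],-0.4],[[-0.25,-0.05,0],[0,0,0],-0.7],[[-0.25,-0.05,0],[0,0,0],-1],[[-0.25,-0.05,0],[0,0,0],-1],[[-0.25,-0.05,0],[0,0,0],-1],[[-0.25,-0.05,0],[0,0,0],-1]]' 60
python3 - <<'E'
from h import *
s=get_state(); print(s["q"].round(3),s["eef_pos"],s["ft_force"],s["moment"],R.from_euler("xyz",s["eef_rot"]).as_matrix()[:,2])
c=read_camera("wrist"); cv2.imwrite("pics/w12.png",c["pixels"])
E
```

```text
time_s: 15.2
eef_pos: [0.5265, -0.1221, 0.1071]
eef_rot: [-0.926, 1.57, 0.034]
ft_force: [-0.1, 0.9, 4.8]
opening: 0.0128
[ 0.535  0.503 -0.555  1.888  0.347  0.846  0.763] [ 0.52648551 -0.1220846   0.1070593 ] [-0.05448959  0.85969863  4.77375865] [ 0.09646793  0.31915354 -0.0803659 ] [5.73533606e-01 8.19182009e-01 1.98808725e-04]
```

View pics/w12.png

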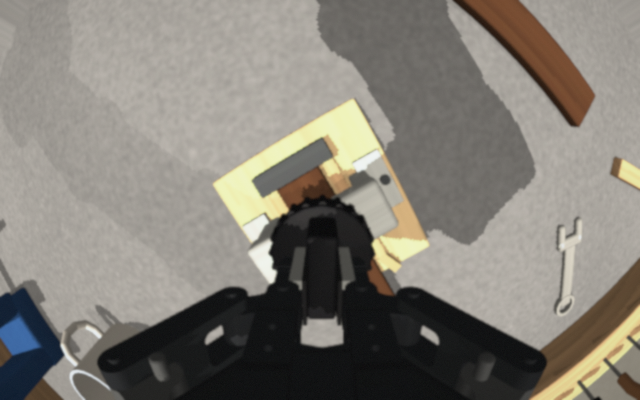

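```bash
python3 -m crank '[[[0,0,0],[0,0,-0.1],-1],[[0,0,0],[0,0,-0.2],-1],[[0,0,0],[0,0,-0.3],-1],[[0,0,0],[0,0,-0.4],-1],[[0,0,0],[0,0,-0.5],-1],[[0,0,0],[0,0,-0.5],-1]]'
cat > st.py <<'E'
from h import *
s=get_state(); z=R.from_euler("xyz",s["eef_rot"]).as_matrix()[:,2]
print(s["time_s"].__round__(2),"j7",s["q"].round(2),s["eef_pos"].round(4),"F",s["ft_force"].round(1),"M",s["moment"].round(3),"zang",round(float(np.arctan2(z[1],z[0])),3),"op",round(s["opening"],4),"tau7",s["tau"][6].round(3))
E
python3 st.py
```

```text
time_s: 15.85
eef_pos: [0.5263, -0.1223, 0.1071]
eef_rot: [-1.972, 1.57, -1.515]
ft_force: [-1.9, 0.8, 6.1]
opening: 0.0126
15.85 j7 [ 0.44  0.48 -0.43  1.9   0.26  0.82  0.34] [ 0.5263 -0.1223  0.1071] F [-1.9  0.8  6.1] M [-0.133  0.499  0.11 ] zang 0.457 op 0.0126 tau7 -1.611
```

```bash
python3 -m crank '[[[0,0,0],[0,0,-0.12],-1],[[0,0,0],[0,0,-0.24],-1],[[0,0,0],[0,0,-0.36],-1],[[0,0,0],[0,0,-0.48],-1],[[0,0,0],[0,0,-0.6],-1],[[0,0,0],[0,0,-0.72],-1],[[0,0,0],[0,0,-0.84],-1],[[0,0,0],[0,0,-0.96],-1],[[0,0,0],[0,0,-1],-1],[[0,0,0],[0,0,-1],-1]]'; python3 st.py
```

```text
time_s: 16.85
eef_pos: [0.5258, -0.1222, 0.107]
eef_rot: [-2.107, 1.57, -2.647]
ft_force: [-2.9, 0.2, 8.0]
opening: 0.0124
16.85 j7 [ 0.26  0.45 -0.17  1.91  0.11  0.79 -0.51] [ 0.5258 -0.1222  0.107 ] F [-2.9  0.2  8. ] M [-0.013  0.776  0.073] zang -0.54 op 0.0124 tau7 -0.794
```

```bash
python3 -m crank '[[[0,0,0],[0,0,-0.1],-1],[[0,0,0],[0,0,-0.2],-1],[[0,0,0],[0,0,-0.3],-1],[[0,0,0],[0,0,-0.4],-1],[[0,0,0],[0,0,-0.5],-1]]'; python3 st.py;  python3 - <<'E'
from h import *
d=read_camera("side"); crop(d,300,140,400,215,8,"d13.png")
E
python3 st.py
```

```text
time_s: 17.35
eef_pos: [0.5257, -0.1221, 0.107]
eef_rot: [-2.121, 1.57, 3.12]
ft_force: [-4.4, 0.7, 7.9]
opening: 0.0125
17.35 j7 [ 0.16  0.44 -0.05  1.92  0.03  0.78 -0.94] [ 0.5257 -0.1221  0.107 ] F [-4.4  0.7  7.9] M [0.163 0.949 0.173] zang -1.042 op 0.0125 tau7 1.594
17.4 j7 [ 0.16  0.44 -0.04  1.92  0.03  0.78 -0.95] [ 0.5257 -0.1221  0.107 ] F [-4.6 -0.4  8.2] M [0.119 0.896 0.185] zang -1.049 op 0.0129 tau7 0.941
```

View pics/d13.png

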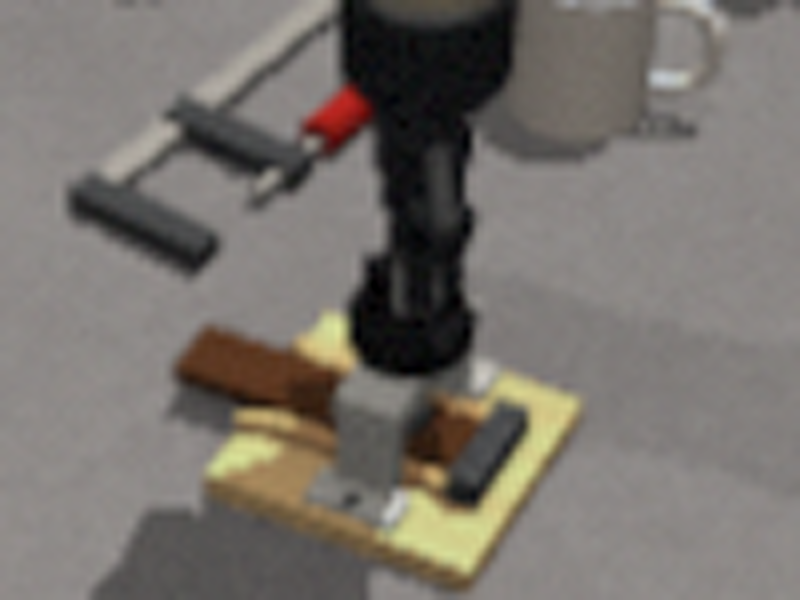

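```bash
python3 -m crank '[[[0,0,0],[0,0,-0.05],-1],[[0,0,0],[0,0,-0.1],-1]]'>/dev/null; python3 st.py; python3 -m crank '[[[0,0,0],[0,0,-0.05],-1],[[0,0,0],[0,0,-0.1],-1]]'>/dev/null; python3 st.py;python3 -m crank '[[[0,0,0],[0,0,-0.05],-1],[[0,0,0],[0,0,-0.1],-1]]'>/dev/null; python3 st.py;python3 -m crank '[[[0,0,0],[0,0,-0.05],-1],[[0,0,0],[0,0,-0.1],-1]]'>/dev/null; python3 st.py
```

```text
17.6 j7 [ 0.14  0.44 -0.02  1.92  0.01  0.78 -1.02] [ 0.5257 -0.122   0.107 ] F [-4.   0.7  8.6] M [0.18  0.933 0.177] zang -1.14 op 0.0125 tau7 0.746
17.8 j7 [ 0.12  0.44  0.01  1.92 -0.    0.78 -1.11] [ 0.5257 -0.122   0.107 ] F [-4.2  1.5  9.6] M [0.165 0.906 0.217] zang -1.24 op 0.0129 tau7 0.708
18.0 j7 [ 0.11  0.44  0.03  1.93 -0.02  0.78 -1.19] [ 0.5257 -0.1219  0.107 ] F [-3.8  1.7  8.2] M [0.23  0.941 0.184] zang -1.34 op 0.0128 tau7 0.707
18.2 j7 [ 0.09  0.44  0.06  1.93 -0.03  0.78 -1.28] [ 0.5257 -0.1219  0.107 ] F [-4.6  0.8  9.8] M [0.269 0.96  0.194] zang -1.44 op 0.013 tau7 0.703
```

```bash
python3 -m crank '[[[0,0,0],[0,0,-0.05],-1],[[0,0,0],[0,0,-0.1],-1]]'>/dev/null; python3 st.py; python3 -m crank '[[[0,0,0],[0,0,-0.05],-1],[[0,0,0],[0,0,-0.1],-1]]'>/dev/null; python3 st.py;python3 -m crank '[[[0,0,0],[0,0,-0.05],-1],[[0,0,0],[0,0,-0.1],-1]]'>/dev/null; python3 st.py;python3 -m crank '[[[0,0,0],[0,0,-0.05],-1],[[0,0,0],[0,0,-0.1],-1]]'>/dev/null; python3 st.py
```

```text
18.4 j7 [ 0.07  0.44  0.08  1.93 -0.05  0.78 -1.36] [ 0.5257 -0.1218  0.107 ] F [-4.6  1.8  9.3] M [0.352 0.951 0.155] zang -1.54 op 0.0127 tau7 0.696
18.6 j7 [ 0.05  0.44  0.11  1.93 -0.07  0.78 -1.45] [ 0.5257 -0.1218  0.107 ] F [-4.6  2.   9.6] M [0.366 0.881 0.188] zang -1.64 op 0.0128 tau7 0.688
18.8 j7 [ 0.03  0.44  0.14  1.93 -0.08  0.78 -1.53] [ 0.5257 -0.1217  0.107 ] F [-3.8  1.8  8.7] M [0.329 0.969 0.146] zang -1.74 op 0.0126 tau7 0.681
19.0 j7 [ 0.01  0.44  0.16  1.93 -0.1   0.78 -1.61] [ 0.5257 -0.1217  0.107 ] F [-3.7  0.7  8.6] M [0.349 0.949 0.193] zang -1.84 op 0.0128 tau7 0.674
```

```bash
python3 -m crank '[[[0,0,0],[0,0,-0.05],-1],[[0,0,0],[0,0,-0.1],-1]]'>/dev/null; python3 st.py; python3 -m crank '[[[0,0,0],[0,0,-0.05],-1],[[0,0,0],[0,0,-0.1],-1]]'>/dev/null; python3 st.py;python3 -m crank '[[[0,0,0],[0,0,-0.05],-1],[[0,0,0],[0,0,-0.1],-1]]'>/dev/null; python3 st.py;python3 -m crank '[[[0,0,0],[0,0,-0.05],-1],[[0,0,0],[0,0,-0.1],-1]]'>/dev/null; python3 st.py
```

```text
19.2 j7 [-0.01  0.44  0.19  1.94 -0.11  0.78 -1.7 ] [ 0.5257 -0.1217  0.107 ] F [-3.7  1.2  9.9] M [0.371 0.947 0.215] zang -1.94 op 0.0128 tau7 0.666
19.4 j7 [-0.03  0.44  0.21  1.94 -0.13  0.78 -1.78] [ 0.5258 -0.1216  0.107 ] F [-3.8  2.8  8.6] M [0.427 0.887 0.228] zang -2.04 op 0.0126 tau7 0.659
19.6 j7 [-0.05  0.44  0.24  1.94 -0.15  0.78 -1.87] [ 0.5258 -0.1216  0.107 ] F [-3.1  2.7  8.6] M [0.482 0.878 0.269] zang -2.14 op 0.0127 tau7 0.651
19.8 j7 [-0.07  0.44  0.27  1.94 -0.16  0.78 -1.95] [ 0.5259 -0.1214  0.107 ] F [-2.9  2.5  8.7] M [0.545 0.808 0.625] zang -2.239 op 0.0124 tau7 0.254
```

```bash
for i in 1; do python3 -m crank '[[[0,0,0],[0,0,-0.05],-1]]'>/dev/null; python3 st.py; python3 -m crank '[[[0,0,0],[0,0,-0.05],-1]]'>/dev/null; python3 st.py; python3 -m crank '[[[0,0,0],[0,0,-0.05],-1]]'>/dev/null; python3 st.py;python3 -m crank '[[[0,0,0],[0,0,-0.05],-1]]'>/dev/null; python3 st.py; done
```

```text
19.9 j7 [-0.08  0.44  0.28  1.94 -0.17  0.78 -1.99] [ 0.526  -0.1213  0.107 ] F [-2.6  3.6  7.6] M [0.527 0.877 0.875] zang -2.288 op 0.013 tau7 -0.021
20.0 j7 [-0.09  0.45  0.29  1.94 -0.18  0.78 -2.03] [ 0.526  -0.1212  0.107 ] F [-3.3  2.4  8.3] M [0.521 0.791 1.128] zang -2.338 op 0.0126 tau7 -0.292
20.1 j7 [-0.1   0.45  0.31  1.94 -0.19  0.78 -2.07] [ 0.5264 -0.1213  0.1071] F [-2.   2.2  7.4] M [0.41  0.561 1.267] zang -2.388 op 0.0127 tau7 -0.351
20.2 j7 [-0.11  0.45  0.32  1.94 -0.2   0.78 -2.12] [ 0.5264 -0.1212  0.1071] F [-2.5  3.4  7.5] M [0.418 0.553 1.485] zang -2.437 op 0.0128 tau7 -0.621
```

```bash
python3 - <<'E'
from h import *
d=read_camera("side"); crop(d,300,100,400,200,6,"d14.png")
d=read_camera("scene"); crop(d,260,110,360,210,6,"s14.png")
d=read_camera("wrist"); cv2.imwrite("pics/w14.png",d["pixels"])
E
python3 st.py
```

```text
20.35 j7 [-0.11  0.45  0.32  1.94 -0.2   0.78 -2.11] [ 0.5265 -0.1213  0.1071] F [-2.8  1.8  7.7] M [0.244 0.557 1.301] zang -2.435 op 0.013 tau7 -1.533
```

View pics/w14.png

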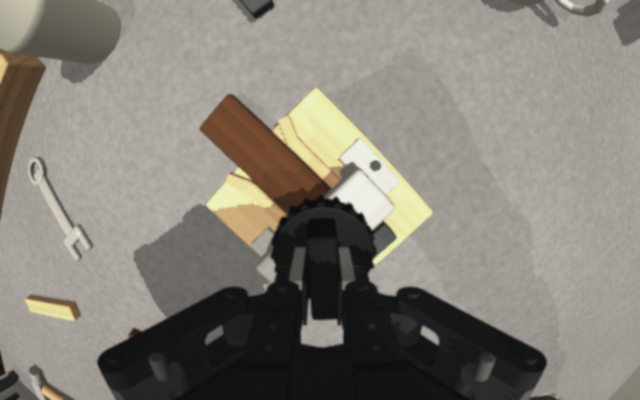

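View pics/d14.png

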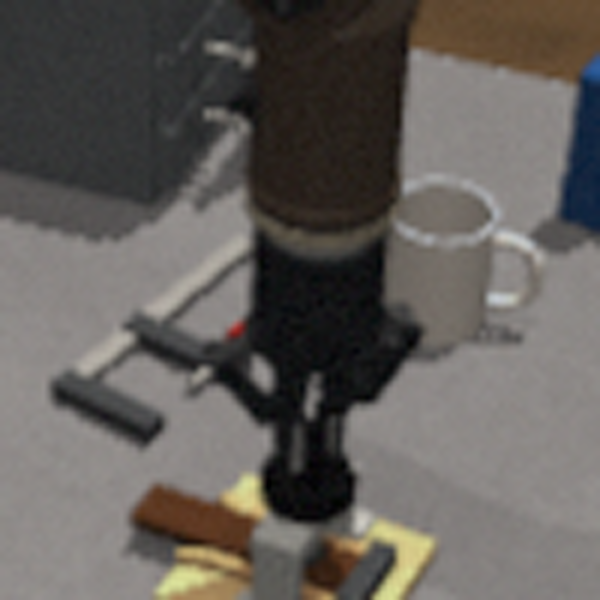

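View pics/s14.png

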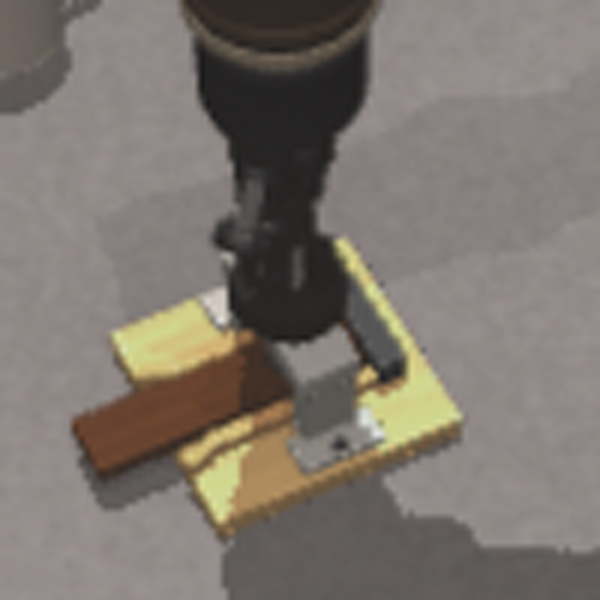

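```bash
python3 -m crank '[[[0,0,0],[0,0,0],-1],[[0,0,0],[0,0,0],-1],[[0,0,0],[0,0,0],-1]]'>/dev/null; python3 st.py
python3 - <<'E'
import cv2,numpy as np
a=cv2.imread("pics/w12.png")[190:340,240:400];b=cv2.imread("pics/w14.png")[190:340,240:400]
im=np.hstack([a,b]); im=cv2.convertScaleAbs(cv2.resize(im,None,fx=2.5,fy=2.5,interpolation=cv2.INTER_CUBIC),alpha=2.2)
cv2.imwrite("pics/cmp.png",im)
E
```

```text
20.65 j7 [-0.11  0.45  0.32  1.94 -0.2   0.78 -2.11] [ 0.5264 -0.1213  0.1071] F [-1.2  2.6  8.1] M [0.409 0.553 1.259] zang -2.435 op 0.0129 tau7 -1.241
```

View pics/cmp.png

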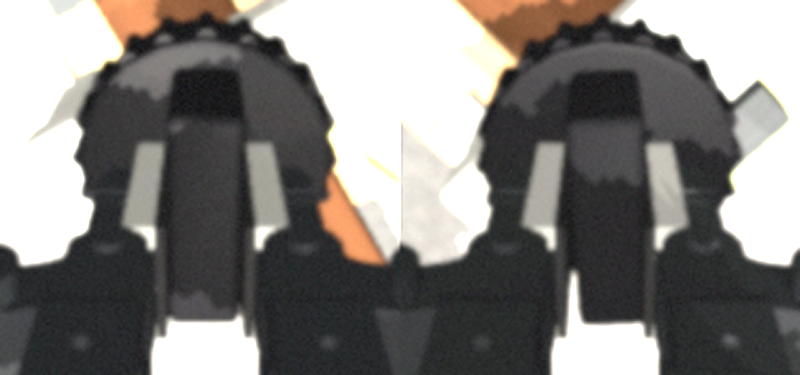

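Run:
```python
from h import *
c=read_camera("wrist"); s=get_state()
def ang(Z,pos,pts):
    st=dict(s); 
    zt=np.array([np.cos(Z),np.sin(Z),0]);x=np.array([0,0,-1.]);y=np.cross(zt,x)
    st["eef_rot"]=R.from_matrix(np.c_[x,y,zt]).as_euler("xyz"); st["eef_pos"]=np.array(pos)
    P=[toz(c,p,.127,st) for p in pts]
    for a,b in [(0,1),(2,3)]:
        d=P[a]-P[b]; print(round(np.arctan2(d[1],d[0]),3), (P[a]+P[b])[:2]/2)
    print("center",(sum(P)/4).round(4))
print("w12 expect .961+pi/2=",.961+1.571); ang(.961,[.5265,-.1221,.107],[(308.8,238),(306,317.2),(337.2,238),(336,317.2)])
print("w14, jaw y ang", -2.435+1.571); ang(-2.435,[.5265,-.1213,.107],[(308,237.2),(312,318.8),(336,237.2),(338.8,318)])
```

```text
w12 expect .961+pi/2= 2.532
2.483 [ 0.52181092 -0.12725076]
2.54 [ 0.52947804 -0.11626127]
center [ 0.5256 -0.1218  0.127 ]
w14, jaw y ang -0.8640000000000001
-0.836 [ 0.53116978 -0.11810707]
-0.812 [ 0.52177771 -0.12642534]
center [ 0.5265 -0.1223  0.127 ]<sys>:0: UserWarning: Gimbal lock detected. Setting third angle to zero since it is not possible to uniquely determine all angles.
```

```bash
python3 -m crank '[[[0,0,0],[0,0,-0.04],-1]]'>/dev/null; python3 st.py; python3 -m crank '[[[0,0,0],[0,0,-0.04],-1]]'>/dev/null; python3 st.py; python3 -m crank '[[[0,0,0],[0,0,-0.04],-1]]'>/dev/null; python3 st.py
python3 - <<'E'
from h import *
c=read_camera("wrist"); b=c["pixels"][190:340,240:400]
cv2.imwrite("pics/w15.png",cv2.convertScaleAbs(cv2.resize(b,None,fx=2.5,fy=2.5,interpolation=cv2.INTER_CUBIC),alpha=2.2))
E
```

```text
20.8 j7 [-0.12  0.45  0.33  1.94 -0.2   0.78 -2.15] [ 0.5265 -0.1211  0.1071] F [-3.   2.4  8.3] M [0.476 0.559 1.568] zang -2.475 op 0.0128 tau7 -0.309
20.9 j7 [-0.12  0.45  0.34  1.94 -0.21  0.78 -2.18] [ 0.5261 -0.1221  0.1071] F [-1.5  2.7  7.5] M [ 0.999  0.138 -0.206] zang -2.518 op 0.0126 tau7 1.076
21.0 j7 [-0.13  0.45  0.35  1.95 -0.22  0.78 -2.22] [ 0.5262 -0.122   0.107 ] F [-2.6  0.7  6.8] M [ 0.321  0.559 -0.19 ] zang -2.56 op 0.013 tau7 0.891
```

View pics/w15.png

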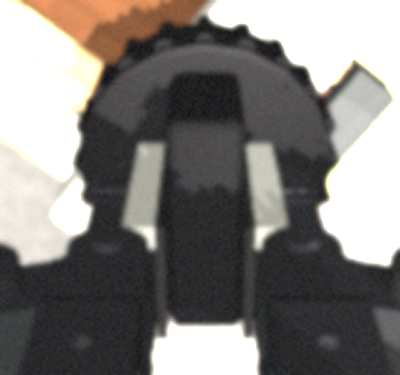

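The ratchet snapped over at a peak of about 1.57 N m, and the moment now pulls clockwise. I'll ease forward to the detent.

```bash
python3 -m crank '[[[0,0,0],[0,0,-0.05],-1],[[0,0,0],[0,0,-0.1],-1]]'>/dev/null; python3 st.py; python3 -m crank '[[[0,0,0],[0,0,-0.05],-1],[[0,0,0],[0,0,-0.1],-1]]'>/dev/null; python3 st.py; python3 -m crank '[[[0,0,0],[0,0,-0.05],-1],[[0,0,0],[0,0,-0.1],-1]]'>/dev/null; python3 st.py
```

```text
21.25 j7 [-0.15  0.45  0.38  1.95 -0.23  0.78 -2.3 ] [ 0.5262 -0.122   0.107 ] F [-1.8  0.7  7.4] M [ 0.346  0.491 -0.066] zang -2.661 op 0.0127 tau7 1.02
21.45 j7 [-0.17  0.46  0.41  1.95 -0.25  0.79 -2.38] [ 0.5261 -0.1219  0.1071] F [-2.8  0.8  7.2] M [0.297 0.592 0.019] zang -2.76 op 0.0125 tau7 0.835
21.65 j7 [-0.19  0.46  0.44  1.95 -0.27  0.79 -2.46] [ 0.5262 -0.1218  0.107 ] F [-3.6  0.1  7.9] M [0.266 0.598 0.243] zang -2.86 op 0.0127 tau7 0.629
```

```bash
python3 -m crank '[[[0,0,0],[0,0,0.03],-1],[[0,0,0],[0,0,0.03],-0.6],[[0,0,0],[0,0,0.03],0],[[0,0,0],[0,0,0.03],0.6],[[0,0,0],[0,0,0.03],1],[[0,0,0],[0,0,0.03],1],[[0,0,0],[0,0,0.03],1],[[0,0,2],[0,0,0.03],1],[[0,0,5],[0,0,0.03],1],[[0,0,8],[0,0,0.03],1]]'; python3 st.py
python3 - <<'E'
from h import *
import pickle
s=get_state()
c=read_camera("wrist"); cv2.imwrite("pics/w16.png",c["pixels"]); pickle.dump((s,c),open("w16.pkl","wb")); crop(c,230,120,410,270,4,"w16c.png")
E
```

```text
time_s: 22.65
eef_pos: [0.5259, -0.1222, 0.1875]
eef_rot: [-0.202, 1.57, -3.032]
ft_force: [0.8, 0.6, 1.3]
opening: 0.0852
22.65 j7 [-0.23  0.36  0.48  1.87 -0.2   0.97 -2.5 ] [ 0.5259 -0.1222  0.1875] F [0.8 0.6 1.3] M [-0.003 -0.022  0.003] zang -2.83 op 0.0852 tau7 0.429
```

View pics/w16.png

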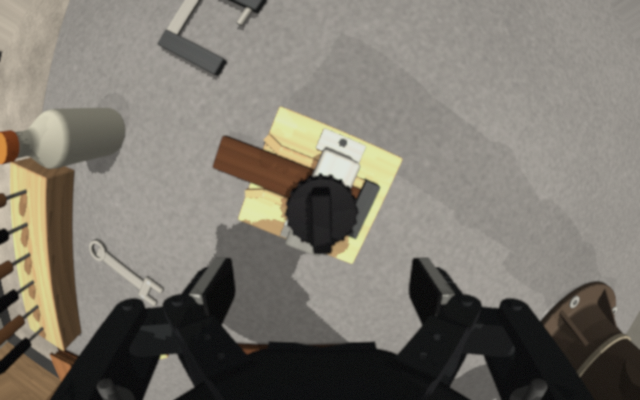

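View pics/w16c.png

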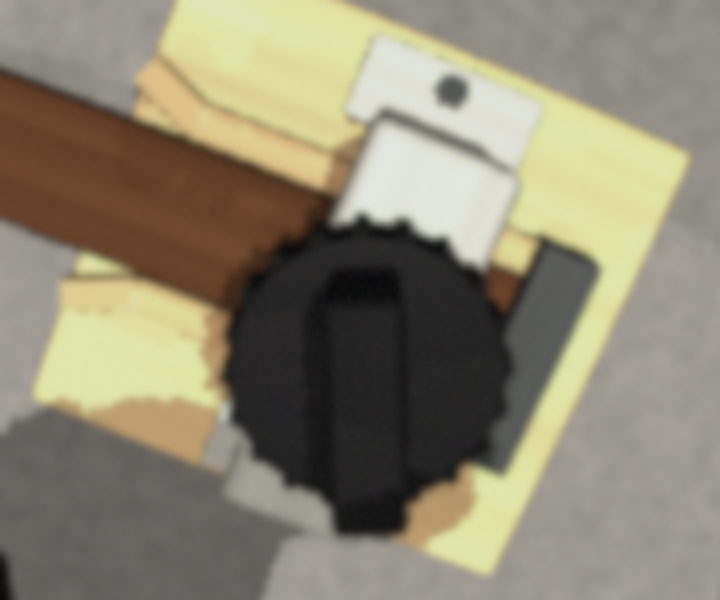

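```bash
python3 - <<'E'
from h import *
import pickle
s,c=pickle.load(open("w16.pkl","rb"))
for p in [(227.5,136),(213.5,170)]: print(toz(c,p,.028,s).round(4))
P=lambda x,y,z:toz(c,(230+x/4-.4,120+y/4-.4),z,s)
q=[P(*p,.127) for p in [(328,305),(400,305),(333,503),(406,503)]]
for a,b in [(0,2),(1,3)]:
    d=q[a]-q[b]; print("bar",np.arctan2(d[1],d[0]))
e=np.array([-.9967,.0811])
a=P(0,72,.028)-P(320,190,.028); print("blank edge ang",np.arctan2(a[1],a[0]),"jig -",.0812)
b=P(0,217,.028)-P(240,307,.028); print(np.arctan2(b[1],b[0]))
E
python3 -m crank '[[[0,0,2],[0,0,0],1],[[0,0,5],[0,0,0],1],[[0,0,8],[0,0,0],1],[[0,0,8],[0,0,0],1],[[0,0,8],[0,0,0],1]]'
python3 - <<'E'
from h import *
d=read_camera("side"); crop(d,300,140,400,215,8,"d17.png")
d=read_camera("scene"); cv2.imwrite("pics/s17.png",d["pixels"])
E
```

```text
[ 0.6339 -0.1494  0.028 ]
[ 0.6396 -0.1116  0.028 ]
bar -1.2436675093784324
bar -1.2212897488507846
blank edge ang -0.059839834286313086 jig - 0.0812
-0.060174829011343724
time_s: 23.2
eef_pos: [0.5266, -0.1222, 0.2671]
eef_rot: [2.943, 1.569, 0.113]
ft_force: [-0.4, -1.1, 0.2]
opening: 0.0854
```

View pics/d17.png

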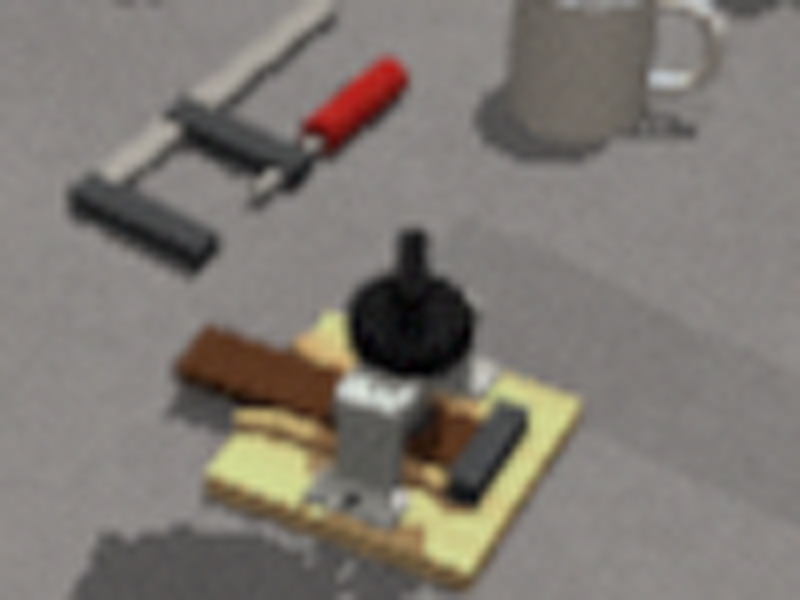

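View pics/s17.png

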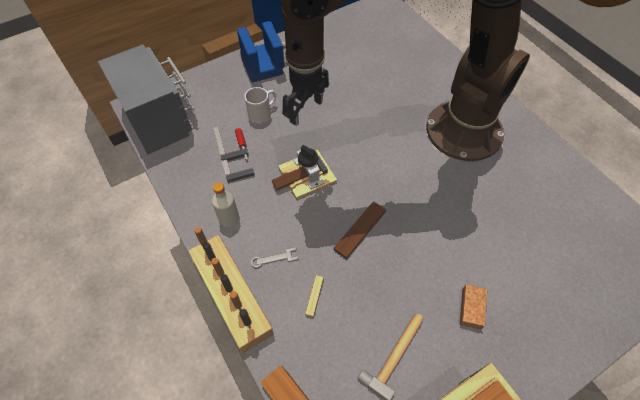

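Run:
```python
from h import *
import pickle
s=get_state(); print(abs(s["joint_velocities"]).max())
c=read_camera("wrist"); pickle.dump((s,c),open("w18.pkl","wb")); crop(c,230,110,410,260,4,"w18c.png")
```

```text
0.008338211537964317
```

View pics/w18c.png

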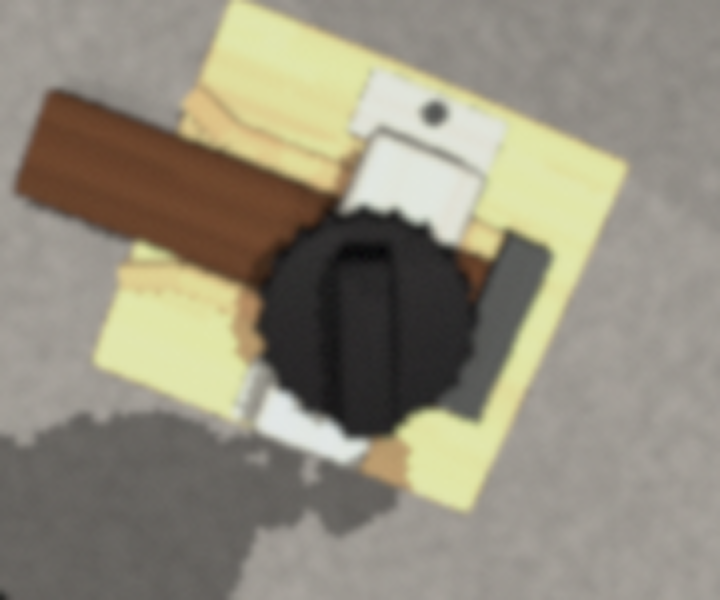

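```bash
python3 - <<'E'
from h import *
import pickle
s,c=pickle.load(open("w18.pkl","rb"))
P=lambda x,y,z:toz(c,(230+x/4-.4,110+y/4-.4),z,s)
J=np.array([.5612,-.1249]);e=np.array([-.9967,.0811]);n=np.array([-e[1],e[0]])
j=lambda p:(round((p[:2]-J)@e*1000,1),round((p[:2]-J)@n*1000,1))
print("tail",j(P(53,90,.028)),j(P(17,190,.028)))
print("blank side",j(P(300,183,.028)),j(P(250,282,.028)))
print("base corners",j(P(230,0,.016)),j(P(95,362,.016)),j(P(628,165,.016)),j(P(468,512,.016)))
E
python3 st.py
```

```text
tail (np.float64(-78.3), np.float64(17.8)) (np.float64(-78.3), np.float64(-16.1))
blank side (np.float64(4.8), np.float64(19.0)) (np.float64(1.9), np.float64(-16.0))
base corners (np.float64(-37.8), np.float64(63.5)) (np.float64(-36.8), np.float64(-63.3)) (np.float64(99.5), np.float64(64.2)) (np.float64(99.2), np.float64(-64.3))
23.35 j7 [-0.26  0.28  0.5   1.76 -0.15  1.14 -2.54] [ 0.5257 -0.122   0.2657] F [0.9 0.6 0.2] M [-0.038  0.004  0.048] zang -2.83 op 0.0854 tau7 0.003
```

```bash
python3 -c "
from rig import *
print(close_job())"
```

```text
the job is handed in; nothing more can be done
None
```

The job is handed in at about 23 s of the 72 s allowed. The blank is home against the stop, and the cap was tightened through one click and released.

**Blank:** I gripped the smaller bar near its tail and slid it down the channel under the arch. It met the stop gently, with about 6 N at the wrist. The last picture puts its tail at about jig x -78 mm, which agrees with its home position of -80 mm within measuring error. It lay straight and about 1 mm off centre.

**Cap:** I turned it about 3.8 rad clockwise in a single grasp. The moment ran at about 0.2 N m, climbed as the screw stopped at about 3.1 rad, then dropped at one click. I followed it to the next rest position, let go and lifted clear.

**Last checks:** The gripper was open and well above the cap, with no measurable force on it. The other things on the bench look unmoved in the scene picture.

**What disagreed or was not measured:**
- The moment peaked at about 1.5 N m before the click, well above the 0.4 N m you gave.
- I counted the click from the moment drop and the turn angle. The turn also exceeds the screw's 3.4 rad limit, so the cap must have slipped.
- I could not measure the foot's force on the blank. I take it to be clamped because the screw reached its stop.

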